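# Block a slide box into its transit case

### The arm

A 6-joint arm with a two-finger parallel gripper is mounted at the origin on a cart in front of the work surface, level with it; the furniture and walls round the work are solid. World frame = base frame: x ahead of the robot, y to its left, z up, the work surface at z = 0. Lengths are in m, angles in rad, forces in N, time in s.
With the tool pointing down it reaches from about 0.375 to 0.75 m from the base axis. Payload 9 kg.
Tool frame: the origin (TCP) lies on the centre line of the jaws, within the pads' length; the fingertips stand 22 mm ahead of it and the grasp point (between the pads) lies 3 mm ahead of it (robot.tcp_to_tips is the distance from the TCP to the fingertips, in m); z points along the fingers, y is the line along which they close (so a half turn about z gives the same grasp; the last joint's range is limited). The gripper opens to 85 mm and grips with 20 to 120 N. Pads are 22 mm wide; open, the fingers measure 114 mm over their backs; the gripper's body (76 mm by 85 mm) begins 54 mm behind the grasp point. The pads swing forward as they close: fully open they stand 13 mm farther back than shut.
Start: joints at [-1.448, 0.104, 0.097, 1.564, 0, 1.353], TCP at [0.201, -0.566, 0.253] pointing down, gripper open.
Joint ranges: [-2.99, 2.99], [-0.84, 1.86], [-1.1, 1.16], [-1.84, 2.11], [-1.51, 1.56], [-3.14, 3.14]. Speed limits (rad/s): [2.22, 2.22, 2.57, 3.14, 3.14, 3.14].

### API

Orientations are given as a rotation vector (axis times angle).
In Python, from cell import robot, imaging, sign_off, nets gives the robot as it stands. Calls block until the motion is done:
- robot.reach(position, orientation): joint-space move of the TCP to a pose.
- robot.movel(position, rot=None, rate=0.15): straight line of the TCP; rot=None keeps the orientation; rate is the mean speed in m/s.
- robot.movej(angles): joint-space move.
- robot.grip(opening): opening from 0.0 (shut) to 1.0 (fully open); the grip force is fixed at half the most; returns when the fingers have stopped.
- robot.dwell(seconds).
- robot.inverse_kinematics(position, orientation): joint angles nearest the present ones, or None.
- imaging.get_image(name): name is "scene" or "top" or "wrist"; returns a dict with "pixels" (400x640x3 uint8, red, green, blue), "range_z" (400x640 float32, m along the optical axis (not along the pixel's ray), 0 where there is no reading), "fx", "fy", "cx", "cy" (pixels), "rvec" (rotation vector, rad) and "tvec" (3), from world to camera coordinates, as OpenCV has them. Camera axes: x right, y down, z forward; pixel columns grow to the right and rows downward; lengths in m; the calibration is good to about 2 mm. A picture is of the moment at which its call begins.
A pose or a line that the arm cannot do raises robot.PlanningError and nothing moves.
- sign_off(): hands the job in; it is judged then, once.
Trained networks look in the newest picture that a camera, given by its name, has taken for a name from the list of things; names that differ only in an ending like _2 or _b are one class to them, and where a whole thing is asked for, a point or a joint stands for the part that bears it (a point fixed in the world has none). Each returns a list of dicts, best first, with "score" (0 to 1); they miss things now and then, are a little off and sometimes report something else, mostly with a low value. They report only what shows in the picture. A call takes as long as a camera call. They do not tell look-alikes from the thing itself.
- nets.find_in(camera, query): "rect" ([left, top, right, bottom] in pixels, round what is visible of it).
- nets.mark_of(camera, query): "location" ([column, row] in pixels: a listed point, or the origin of a listed thing).
Readings, each from a call of its own:
- robot.read_clock(): time.
- robot.read_qpos(): joint angles.
- robot.read_joint_velocities(): joint speeds.
- robot.read_tau(): joint torques, N m.
- robot.read_tool_pos(): TCP position.
- robot.read_orientation(): TCP orientation.
- robot.read_wrist_force(): force on the tool from outside, world axes, zero at the start.
- robot.read_moment(): the same for the moment, N m.
- robot.read_grip_width(): opening from 0.0 (shut) to 1.0 (fully open).
- robot.read_gripper_force(): force on a finger pad.
Only numpy, scipy, OpenCV 4.12 (cv2) and the standard library are available. Lean on these libraries where they do the work, as an engineer would, in place of code of your own. Each camera call takes 0.05 s, during which the arm holds its last target. There are 200 camera calls.

### The job

Pack the box of glass slides for transport: stand both wooden blocking pieces upright in the tilted case, grip blocks up, so that they fill the empty space at the ends of the slide box and all three sit flat on the case floor in one row. The slide box is loose in the case and has to be slid along gently to make room; do not lift it out or squeeze it hard, and leave the bottles, tape and forceps where they are.

Things in the scene. Friction and masses are not known exactly. Their poses are not given: they have to be found in the camera images.
- case: Open grey tray on a fixed stand, tilted 28 degrees, mouth towards the robot. Fixed. Origin: centre of its underside; local z: normal of its floor, towards the mouth; x: up the slope, away from the robot; y: across. Inner floor at z = 5 mm, 74 mm (x) by 161 mm (y); walls 6 mm thick, rim at z = 31 mm.
- slide_box: Flat closed box, 70 mm (local x) x 100 mm (y) x 24 mm high, white and green, about 0.15 kg, loose on the case floor, axes along the case's. It leaves 61 mm of room along the case's y, shared in any proportion between its two ends (at least 4 mm each), and 4 mm along x. A few newtons slide it along y. Origin: centre of the underside.
- thin_piece: Pale wooden blocking piece: body 68 mm long (local x) x 24 mm thick (y) x 28 mm high, lower long edges rounded to 4 mm; on its top centre a grip block 30 mm (x) x 14 mm (y) x 34 mm high; 62 mm tall in all, 0.12 kg. Origin: centre of the underside; z up. Stands before the case or far left.
- thick_piece: Pale wooden blocking piece: body 68 mm long (local x) x 34 mm thick (y) x 28 mm high, lower long edges rounded to 4 mm; on its top centre a grip block 30 mm (x) x 14 mm (y) x 34 mm high; 62 mm tall in all, 0.12 kg. Origin: centre of the underside; z up. Stands before the case or far left. Both pieces and the slide box take 158 of the case's 161 mm; the order in the row is free.
- reagent_bottle_0: Bystander: dropper bottle 34 mm across, 74 mm tall, behind the case; origin at its underside.
- reagent_bottle_1: Bystander: dropper bottle 34 mm across, 68 mm tall, behind the case; origin at its underside.
- tape_roll: Bystander: roll of tape lying flat, 63 mm across, 18 mm high, left of the forceps; origin at its underside.
- forceps: Bystander: steel forceps lying flat, 126 mm long, 8 mm high, in front of the power strip; origin at its underside.
Things that resemble listed ones, but are neither listed nor needed, are in the scene too. What is shaped like the slide_box but yellow is not meant.

How it is judged:
By the outcome, as a careful person would: the job done as asked, in the order asked, and still so for the second after the job is handed in, with the robot touching nothing.
It also fails if it takes over 51 s, if anything falls off the work surface, if the arm or the gripper's body presses on something with over 40 N, if the wrist force passes 120 N, or if a joint passes its speed limit or range.

## Working session

There is one attempt and no reset: what is moved stays moved. The work goes in short steps, each a Python script; the robot and the scene stay as the last script left them, time stands still between calls to the robot, and variables do not carry over. Pictures are saved under pics/ and viewed, at most 10 in all, crops included, and the job is handed in when it is done.

```bash
mkdir -p pics; ls; cat > h.py <<'E'
import numpy as np, cv2
from scipy.spatial.transform import Rotation as R
from cell import robot, imaging, sign_off, nets
def cloud(im):
    z=im["range_z"]; v,u=np.mgrid[:400,:640]
    c=np.stack([(u-im["cx"])/im["fx"]*z,(v-im["cy"])/im["fy"]*z,z],-1)
    Rm=R.from_rotvec(np.ravel(im["rvec"])).as_matrix()
    p=(c-np.ravel(im["tvec"]))@Rm
    p[z==0]=np.nan
    return p
def save(im,n): cv2.imwrite(f"pics/{n}.png",im["pixels"][...,::-1])
E
python3 - <<'E'
from h import *
for c in ["scene","top"]:
    im=imaging.get_image(c); save(im,c+"0"); p=cloud(im); np.save(c+"0.npy",p); np.save(c+"rgb.npy",im["pixels"])
    Rm=R.from_rotvec(np.ravel(im["rvec"])).as_matrix(); print(c,im["fx"],-Rm.T@np.ravel(im["tvec"]))
    for q in ["case","slide_box","thin_piece","thick_piece"]:
        for d in nets.find_in(c,q)[:3]:
            r=np.array(d["rect"]);u,v=((r[:2]+r[2:])/2).astype(int)
            print(q,round(d["score"],2),r.round(),p[v,u].round(3))
print(robot.read_clock(),robot.read_orientation())
E
```

```text
pics
scene 419.20406759065366 [-0.42744235  0.46458579  0.54510951]
case 0.89 [335. 193. 367. 215.] [ 0.562 -0.153  0.044]
thin_piece 0.95 [226. 242. 250. 275.] [0.443 0.239 0.03 ]
thick_piece 0.81 [377. 213. 404. 241.] [ 0.396 -0.179  0.028]
top 452.401418002183 [ 0.36388287 -0.04790027  1.37100134]
case 0.67 [333. 156. 399. 183.] [ 0.592 -0.209  0.062]
case 0.32 [351. 219. 364. 242.] [ 0.413 -0.186  0.057]
slide_box 0.85 [350. 156. 385. 179.] [ 0.598 -0.215  0.06 ]
slide_box 0.67 [383. 202. 408. 234.] [ 0.451 -0.303  0.026]
thin_piece 0.79 [204. 208. 221. 228.] [0.443 0.234 0.06 ]
thick_piece 0.68 [350. 219. 361. 242.] [ 0.413 -0.182  0.037]
0.5 [3.09605096e+00 5.32755318e-01 5.61988050e-05]
```

```bash
python3 - <<'E'
import cv2
t=cv2.imread("pics/top0.png")[120:280,180:440]; s=cv2.imread("pics/scene0.png")[160:300,200:460]
a=cv2.resize(t,(780,480)); cv2.imwrite("pics/a.png",a)
cv2.imwrite("pics/b.png",cv2.resize(s,(780,420)))
E
```

```text
(no output)
```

View pics/a.png

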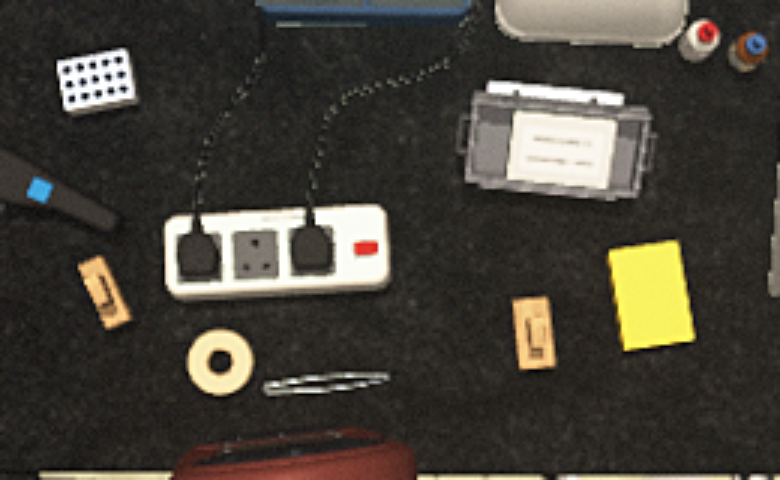

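View pics/b.png

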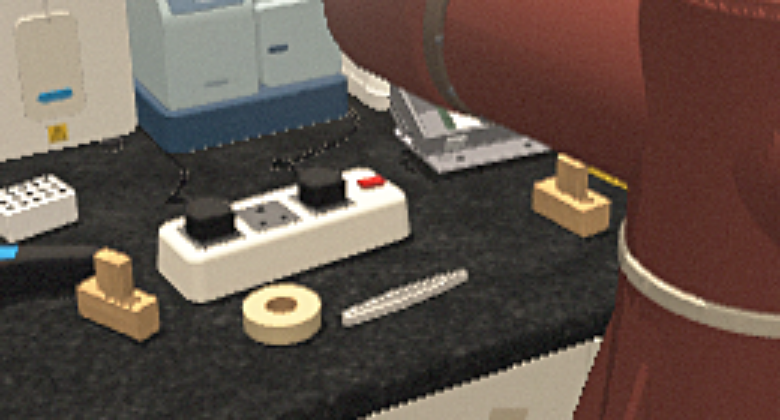

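Top view (crop ×3): the case with the slide box is at full-image (367,168). The thick piece is at (358,231) in front of it, the thin piece is at (215,217) far left, and the yellow decoy is at (397,218). I'll use the wrist camera over the case and the near piece next.

```bash
cat >> h.py <<'E'
def caseR(yaw): return R.from_euler('z',yaw)*R.from_euler('y',-28,degrees=True)
FLIP=R.from_euler('x',180,degrees=True)   # tool z = -local z, tool y = -local y
def tool(Rl): # choose the half-turn that keeps joint 6 near the middle
    return (Rl*FLIP)
E
python3 - <<'E'
from h import *
Rc=caseR(-.08)
best=None
for k in (0,np.pi):
    rv=(tool(Rc)*R.from_euler('z',k)).as_rotvec()
    pos=np.array([.592,-.209,.05])+Rc.apply([0,0,.2])
    q=robot.inverse_kinematics(pos,rv); print(k,None if q is None else np.round(q,2))
    if q is not None and (best is None or abs(q[5])<abs(best[5])): best=q
robot.movej(best)
im=imaging.get_image("wrist"); save(im,"w1"); p=cloud(im); np.savez("w1.npz",p=p,rgb=im["pixels"])
Rm=R.from_rotvec(np.ravel(im["rvec"])).as_matrix()
T=R.from_rotvec(robot.read_orientation())
print("cam in tool",T.inv().apply(-Rm.T@np.ravel(im["tvec"])-robot.read_tool_pos()).round(3),"\n",(T.inv().as_matrix()@Rm.T).round(2))
im=imaging.get_image("top"); p=cloud(im); np.savez("t1.npz",p=p,rgb=im["pixels"])
print(robot.read_clock())
E
```

```text
0 [-0.8  -0.67 -0.67  1.19  0.31  2.48]
3.141592653589793 [-0.8  -0.67 -0.67  1.19  0.31 -0.66]
cam in tool [ 0.071 -0.    -0.12 ] 
 [[ 0.   -0.96 -0.28]
 [ 1.    0.   -0.  ]
 [ 0.   -0.28  0.96]]
2.35
```

View pics/w1.png

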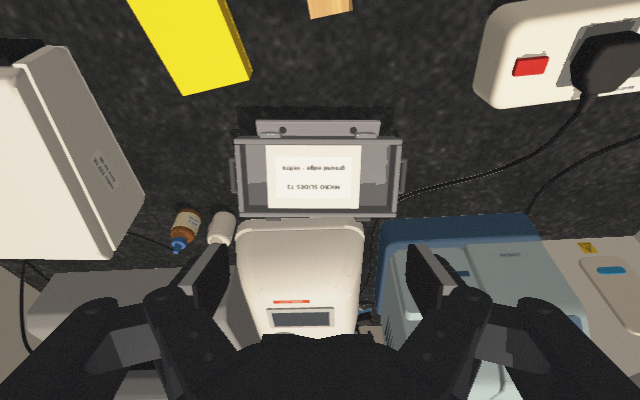

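Wrist view: case at about (237–401, 137–217), slide box at (267–360, 145–208). The gap on the world +y side (image right) is the larger one. Next I'll fit the case frame and gaps from depth.

```bash
cat > fit.py <<'E'
from h import *
from scipy.optimize import least_squares
d=np.load("w1.npz"); p=d["p"]; rgb=d["rgb"].astype(int)
P=p[118:222,228:410].reshape(-1,3); P=P[~np.isnan(P).any(1)]; C=rgb[118:222,228:410]
c0=np.array([.592,-.209,.0])
Rc=caseR(-.08)
L=Rc.inv().apply(P-c0)
z=L[:,2]; h,e=np.histogram(z,bins=np.arange(-.05,.12,.002)); print([(round(a,3),n) for a,n in zip(e,h) if n>80])
np.save("L.npy",L)
lab=p[150:205,280:350].reshape(-1,3); n=np.linalg.svd(lab-lab.mean(0))[2][2]; n*=np.sign(n[2]); print("box normal",n, "tilt",np.degrees(np.arccos(n[2])),"yaw",np.arctan2(-n[1],-n[0]), lab.mean(0))
E
python3 fit.py
```

```text
[(np.float64(-0.05), np.int64(155)), (np.float64(-0.048), np.int64(174)), (np.float64(-0.046), np.int64(137)), (np.float64(-0.044), np.int64(106)), (np.float64(0.006), np.int64(134)), (np.float64(0.008), np.int64(195)), (np.float64(0.01), np.int64(175)), (np.float64(0.012), np.int64(203)), (np.float64(0.014), np.int64(401)), (np.float64(0.016), np.int64(665)), (np.float64(0.018), np.int64(604)), (np.float64(0.02), np.int64(567)), (np.float64(0.022), np.int64(189)), (np.float64(0.028), np.int64(1725)), (np.float64(0.03), np.int64(1207)), (np.float64(0.032), np.int64(107)), (np.float64(0.034), np.int64(110)), (np.float64(0.036), np.int64(167)), (np.float64(0.038), np.int64(349)), (np.float64(0.04), np.int64(229)), (np.float64(0.042), np.int64(182)), (np.float64(0.044), np.int64(193)), (np.float64(0.046), np.int64(140)), (np.float64(0.048), np.int64(235)), (np.float64(0.05), np.int64(402)), (np.float64(0.052), np.int64(3003)), (np.float64(0.054), np.int64(4885)), (np.float64(0.056), np.int64(905))]Traceback (most recent call last):
  File "fit.py", line 10, in <module>
    lab=p[150:205,280:350].reshape(-1,3); n=np.linalg.svd(lab-lab.mean(0))[2][2]; n*=np.sign(n[2]); print("box normal",n, "tilt",np.degrees(np.arccos(n[2])),"yaw",np.arctan2(-n[1],-n[0]), lab.mean(0))
                                            ~~~~~~~~~~~~~^^^^^^^^^^^^^^^^^
    u, s, vh = gufunc(a, signature=signature)
               ~~~~~~^^^^^^^^^^^^^^^^^^^^^^^^
    raise LinAlgError("SVD did not converge")
numpy.linalg.LinAlgError: SVD did not converge
```

```bash
cat > fit.py <<'E'
from h import *
d=np.load("w1.npz"); p=d["p"]; rgb=d["rgb"].astype(int)
c0=np.array([.592,-.209,.0])
m=np.zeros(p.shape[:2],bool); m[118:222,225:415]=1; m&=~np.isnan(p).any(-1)
P=p[m]; B=rgb[m].min(1)
for yaw in (-.08,):
    L=caseR(yaw).inv().apply(P-c0)
    ok=(L[:,2]>.047)&(L[:,2]<.06)
    A=np.c_[L[ok][:,:2],np.ones(ok.sum())]; print("top plane",np.linalg.lstsq(A,L[ok][:,2],rcond=None)[0])
    for nm,s in (("boxwhite",ok&(B>140)),("rim+box",ok),("floor",(L[:,2]>.026)&(L[:,2]<.033))):
        q=L[s]; r=cv2.minAreaRect((q[:,:2]*1000).astype(np.float32)); print(nm,s.sum(),r,"z",np.median(q[:,2]))
    fl=L[(L[:,2]>.026)&(L[:,2]<.033)]
    for a in (-.03,-.02,-.01,0,.01,.02,.03):
        # y-profile at this x
        s=abs(L[:,0]-a)<.0015; o=np.argsort(L[s][:,1]); q=L[s][o]; b=B[s][o]
        tops=q[(q[:,2]>.047)]; w=tops[b[q[:,2]>.047]>140]
        f=q[(q[:,2]>.026)&(q[:,2]<.033)][:,1]
        print(a,"white",(w[:,1].min().round(4),w[:,1].max().round(4)) if len(w) else None,"top",tops[:,1].min().round(4),tops[:,1].max().round(4),"floor-",(f[f<0].min().round(4),f[f<0].max().round(4)) if (f<0).any() else None,"floor+",(f[f>0].min().round(4),f[f>0].max().round(4)) if (f>0).any() else None)
# rim image
L=caseR(-.08).inv().apply(p.reshape(-1,3)-c0).reshape(p.shape)
crop=cv2.resize(d["rgb"][110:225,220:420,::-1],(800,460),interpolation=cv2.INTER_CUBIC); cv2.imwrite("pics/c.png",crop)
E
python3 fit.py
```

```text
top plane [ 0.00099273 -0.00353286  0.05415817]
boxwhite 6994 ((25.42978286743164, -0.2923736572265625), (88.86708068847656, 171.91751098632812), 0.028414901345968246) z 0.05421460113894822
rim+box 9493 ((28.161457061767578, -0.3165283203125), (173.09234619140625, 96.75032043457031), 89.70353698730469) z 0.05431884715706054
floor 3016 ((25.094497680664062, 1.527252197265625), (165.39260864257812, 80.63834381103516), 89.65065002441406) z 0.029837596732853584Traceback (most recent call last):
  File "fit.py", line 18, in <module>
    print(a,"white",(w[:,1].min().round(4),w[:,1].max().round(4)) if len(w) else None,"top",tops[:,1].min().round(4),tops[:,1].max().round(4),"floor-",(f[f<0].min().round(4),f[f<0].max().round(4)) if (f<0).any() else None,"floor+",(f[f>0].min().round(4),f[f>0].max().round(4)) if (f>0).any() else None)
                                                                                            ~~~~~~~~~~~~~^^
    return umr_minimum(a, axis, None, out, keepdims, initial, where)
ValueError: zero-size array to reduction operation minimum which has no identity
```

```bash
python3 - <<'E'
s=open("fit.py").read()
s=s.replace("(-.03,-.02,-.01,0,.01,.02,.03)","(0,.01,.02,.03,.04,.05)").replace("for yaw in (-.08,)","for yaw in (-.085,)")
s=s.replace("# rim image","""
for y in (-.083,-.075,-.07,-.04,0,.04,.06,.07,.083):
    s=abs(L[:,1]-y)<.0015; q=L[s]; f=q[(q[:,2]>.027)&(q[:,2]<.032)&(q[:,0]>-.02)&(q[:,0]<.07),0]; t=q[q[:,2]>.05,0]; w=L[s&(B>140)&(L[:,2]>.05),0]
    print(y,*[(v.min().round(4),v.max().round(4)) if len(v) else None for v in (f,t,w)])
""")
open("fit.py","w").write(s)
E
python3 fit.py
```

```text
top plane [ 0.00098718 -0.00142601  0.05416075]
boxwhite 6994 ((25.431119918823242, -0.30876922607421875), (88.86705780029297, 171.91871643066406), 0.2813579738140106) z 0.054201177845130774
rim+box 9489 ((28.16238784790039, -0.3191070556640625), (173.09249877929688, 96.7503433227539), 89.95600128173828) z 0.05431000839986592
floor 3020 ((25.087692260742188, 1.5715484619140625), (165.39920043945312, 80.63831329345703), 89.90360260009766) z 0.02986339818552191
0 white (np.float64(-0.086), np.float64(0.0826)) top -0.086 0.0862 floor- (np.float64(-0.081), np.float64(-0.0591)) floor+ (np.float64(0.049), np.float64(0.0806))
0.01 white (np.float64(-0.0834), np.float64(0.0854)) top -0.0857 0.0855 floor- (np.float64(-0.081), np.float64(-0.0594)) floor+ (np.float64(0.0483), np.float64(0.0804))
0.02 white (np.float64(-0.085), np.float64(0.083)) top -0.0866 0.0854 floor- (np.float64(-0.0806), np.float64(-0.0589)) floor+ (np.float64(0.0488), np.float64(0.0802))
0.03 white (np.float64(-0.0859), np.float64(0.0841)) top -0.0859 0.0851 floor- (np.float64(-0.0809), np.float64(-0.0593)) floor+ (np.flo
[... 769 characters left out ...]
0694)) (np.float64(-0.0187), np.float64(0.0694))
0 (np.float64(-0.015), np.float64(-0.015)) (np.float64(-0.0152), np.float64(0.0695)) (np.float64(-0.0133), np.float64(0.0695))
0.04 (np.float64(-0.0149), np.float64(-0.0149)) (np.float64(-0.0201), np.float64(0.0694)) (np.float64(-0.0181), np.float64(0.0694))
0.06 (np.float64(-0.0054), np.float64(0.0652)) (np.float64(-0.0191), np.float64(0.0705)) (np.float64(-0.0181), np.float64(0.0694))
0.07 (np.float64(-0.015), np.float64(0.0652)) (np.float64(-0.0152), np.float64(0.0708)) (np.float64(-0.0125), np.float64(0.069))
0.083 (np.float64(-0.0151), np.float64(-0.0149)) (np.float64(-0.0151), np.float64(0.0707)) (np.float64(-0.0117), np.float64(0.0691))
```

View pics/c.png

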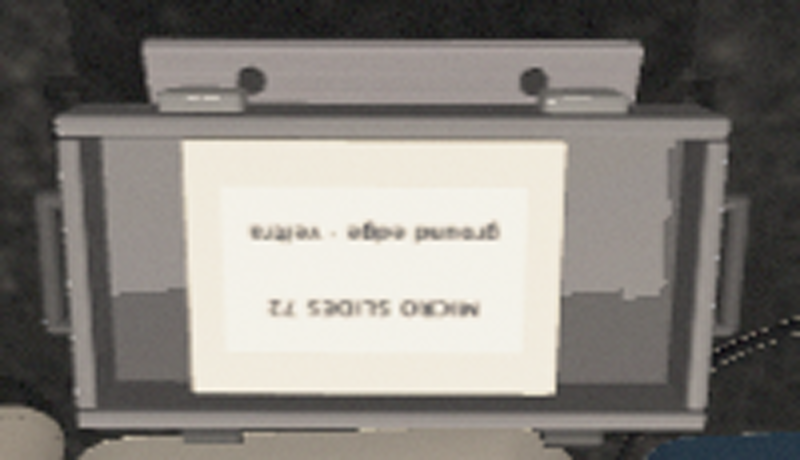

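```bash
cat >> h.py <<'E'
def go(pos,Rl,move=True):
    """reach a pose whose tool axis is -z of Rl, jaws along Rl's y; of both half turns the one nearest mid-range of joint 6"""
    qs=[(abs(q[5]),k) for k in (0,np.pi) if (q:=robot.inverse_kinematics(pos,(tool(Rl)*R.from_euler('z',k)).as_rotvec())) is not None]
    k=min(qs)[1]; rv=(tool(Rl)*R.from_euler('z',k)).as_rotvec()
    if move: robot.reach(list(pos),rv)
    return rv
def locate_piece(xy,r=.06):
    im=imaging.get_image("wrist"); p=cloud(im); c=im["pixels"].astype(int)
    ok=(np.hypot(p[...,0]-xy[0],p[...,1]-xy[1])<r)&(c[...,0]-c[...,2]>40)
    out=[]
    for lo,hi in ((.054,.07),(.020,.034)):
        q=p[ok&(p[...,2]>lo)&(p[...,2]<hi)]
        (cx,cy),(a,b),ang=cv2.minAreaRect((q[:,:2]*1000).astype(np.float32))
        if a<b: ang+=90; a,b=b,a
        ang=(ang+90)%180-90
        out.append((np.array([cx,cy])/1000,np.radians(ang),a,b,np.median(q[:,2]),len(q)))
    return out,im
E
python3 - <<'E'
from h import *
xy=[.405,-.182]
go([*xy,.2],R.from_euler('z',.085))
o,im=locate_piece(xy); save(im,"w2"); [print(x) for x in o]
print(robot.read_clock(),robot.read_qpos(),robot.read_wrist_force())
E
```

```text
(array([ 0.41149988, -0.19034747]), np.float64(0.08291453280576914), 29.4527530670166, 13.677507400512695, np.float64(0.061678768590371434), 508)
(array([ 0.41218225, -0.19028983]), np.float64(0.10588746803387546), 68.71564483642578, 33.93461990356445, np.float64(0.027903443193068637), 1660)
2.8833 [-0.71928489 -0.38931948 -0.45068278  1.50612278  0.00293743 -0.8020654 ] [-0.29617775 -0.89820906  0.37583075]
```

View pics/w2.png

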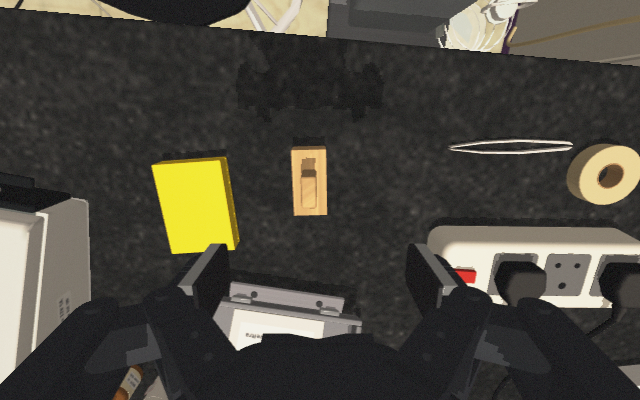

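```bash
cat >> h.py <<'E'
C0=np.array([.592,-.209,0.]); RC=caseR(-.085)
H=.064                      # TCP above the piece's underside when held
FLOOR=.0298; XC=.0278
def tcp(y,d,x=XC): return C0+RC.apply([x,y,FLOOR+H+d])   # d: piece underside above case floor
def fl(f0): return RC.inv().apply(np.array(robot.read_wrist_force())-f0)
def pick(xy,yaw):
    Rl=R.from_euler('z',yaw); robot.grip(.5)
    rv=go([*xy,.115],Rl); robot.movel([*xy,H])
    robot.grip(0.); print("width",robot.read_grip_width()*85,"F",robot.read_gripper_force())
    robot.movel([*xy,.14],rate=.2)
E
python3 - <<'E'
from h import *
print(robot.tcp_to_tips)
pick([.4118,-.1903],.093)
go(tcp(.0624,.06),RC); robot.movel(list(tcp(.0624,.034)))
robot.dwell(.3); f0=np.array(robot.read_wrist_force()); np.save("f0.npy",f0); print(f0)
im=imaging.get_image("wrist"); save(im,"w3"); np.savez("w3.npz",p=cloud(im),rgb=im["pixels"])
print(robot.read_clock(),robot.read_qpos(),RC.inv().apply(np.array(robot.read_tool_pos())-tcp(0,0)))
E
```

```text
0.022
width 12.42296597334793 F 58.6889523267746
[-0.13780322  0.4143903  -0.74833616]
6.5167 [-0.59099712 -0.53904584 -0.77604741  0.89767506  0.22937289 -0.45501959] [0.00041312 0.06217194 0.03453672]
```

View pics/w3.png

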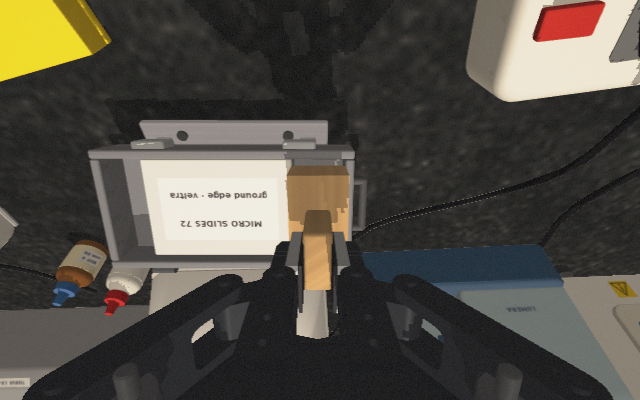

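```bash
python3 - <<'E'
from h import *
d=np.load("w3.npz"); p=d["p"]; c=d["rgb"].astype(int)
L=RC.inv().apply(p.reshape(-1,3)-C0).reshape(p.shape)
m=np.zeros(L.shape[:2],bool); m[100:285,80:372]=1
wood=(c[...,0]-c[...,2]>40)&m
q=L[wood&(abs(L[...,2]-.092)<.004)]; print("body top",len(q),np.median(q[:,2]),q.min(0).round(4),q.max(0).round(4),cv2.minAreaRect((q[:,:2]*1000).astype(np.float32)))
for x in (-.004,-.001,.004):
    s=q[abs(q[:,0]-x)<.0015]; print(" y range",x,s[:,1].min().round(4),s[:,1].max().round(4))
W=(c.min(-1)>140)&m
for x in (-.0,.01,.02,.03,.04,.05):
    s=m&(abs(L[...,0]-x)<.0015)&~wood; t=L[s&(L[...,2]>.049)&(L[...,2]<.06)]; f=L[s&(abs(L[...,2]-.0298)<.003)]; f=f[abs(f[:,1])<.09]
    fm=f[f[:,1]<0,1]
    print(x,"top",t[:,1].min().round(4),t[:,1].max().round(4),np.median(t[:,2]).round(4),"floor",(fm.min().round(4),fm.max().round(4),np.median(f[:,2]).round(4)) if len(fm) else None)
for y in (-.07,-.065,0.02,.082):
    t=L[m&(abs(L[...,1]-y)<.0015)&(L[...,2]>.050)&(L[...,2]<.06)]; f=L[m&(abs(L[...,1]-y)<.0015)&(abs(L[...,2]-.0298)<.002)&(L[...,0]>-.015)&(L[...,0]<.07)]; print(y,"x top",t[:,0].min().round(4),t[:,0].max().round(4),"floor",(f[:,0].min().round(4),f[:,0].max().round(4)) if len(f) else None)
E
```

```text
body top 3009 0.09052548535521521 [-0.0068  0.0452  0.088 ] [0.0322 0.0793 0.096 ] ((12.7552490234375, 62.26466369628906), (38.996604919433594, 34.03706741333008), 0.3574574589729309)
 y range -0.004 0.0453 0.0791
 y range -0.001 0.0453 0.0792
 y range 0.004 0.0452 0.0788
-0.0 top -0.0866 0.0861 0.0539 floor (np.float64(-0.0816), np.float64(-0.0692), np.float64(0.0299))
0.01 top -0.0865 0.0858 0.0543 floor (np.float64(-0.0818), np.float64(-0.0685), np.float64(0.03))
0.02 top -0.0864 0.0862 0.0543 floor (np.float64(-0.0817), np.float64(-0.0686), np.float64(0.03))
0.03 top -0.0865 0.086 0.0543 floor (np.float64(-0.0818), np.float64(-0.0689), np.float64(0.0299))
0.04 top -0.0868 0.0855 0.0543 floor (np.float64(-0.0819), np.float64(-0.0689), np.float64(0.0299))
0.05 top -0.0862 0.085 0.0539 floor (np.float64(-0.0819), np.float64(-0.0688), np.float64(0.03))
-0.07 x top -0.0152 0.0705 floor (np.float64(-0.0045), np.float64(0.0655))
-0.065 x top -0.0153 0.0703 floor None
0.02 x top -0.0152 0.07 floor None
0.082 x top -0.0151 0.0458 floor None
```

```bash
cat >> h.py <<'E'
def insert(y,x=XC,d=.030,step=.002,fmax=12):
    """guarded descent, yielding sideways; returns y, d at floor contact"""
    f0=np.array(robot.read_wrist_force()); log=[]
    while d>-.006:
        d-=step if d>.006 else .001
        robot.movel(list(tcp(y,d,x)),rate=.05)
        f=fl(f0); log.append((round(d*1e3,1),round(y*1e3,2),round(x*1e3,2),*f.round(1)))
        if abs(f[1])>4: y+=np.sign(f[1])*.0004
        if abs(f[0])>4: x+=np.sign(f[0])*.0005
        if f[2]>fmax: break
    [print(*l) for l in log if max(map(abs,l[3:]))>2.5 or l is log[-1]]
    return x,y,d,f
E
python3 - <<'E'
from h import *
x,y,d,f=insert(.0624,XC+.0004)
print(x,y,d,f,robot.read_clock(),RC.inv().apply(np.array(robot.read_tool_pos())-tcp(0,0)))
E
```

```text
2.0 62.4 28.2 -0.2 1.7 3.0
1.0 62.4 28.2 -7.6 4.5 22.6
0.0277 0.0628 0.0009999999999999861 [-7.60218882  4.48928124 22.56943948] 10.7833 [0.00063831 0.0624548  0.001993  ]
```

```bash
python3 - <<'E'
from h import *
f0=np.load("f0.npy"); y=.0624; d=.0018
robot.movel(list(tcp(y,d,.0282)),rate=.05); print(fl(f0).round(1))
while y<.066:
    y+=.0005; robot.movel(list(tcp(y,d,.0282)),rate=.05); f=fl(f0); print(round(y,4),f.round(1))
    if f[1]<-6: break
robot.grip(.15)
print(RC.inv().apply(np.array(robot.read_tool_pos())-tcp(0,0)),robot.read_grip_width(),fl(f0))
up=np.array(robot.read_tool_pos())+RC.apply([0,0,.045]); robot.movel(list(up),rate=.2)
rob=go([.4,-.05,.25],R.from_euler('z',0))
im=imaging.get_image("top"); p=cloud(im)
im=imaging.get_image("scene"); save(im,"s1")
print(robot.read_clock())
# box position now, from the top camera: bright box-top extents along local y
E
```

```text
[-1.7  1.   8.2]
0.0629 [-2.  -1.3  7.5]
0.0634 [-2.1 -3.1  5.6]
0.0639 [-0.5 -5.8  5.2]
0.0644 [-1.  -7.5  3.5]
[0.00071397 0.06306491 0.00195782] 0.14800929293428153 [-1.10865215 -6.51642362  2.64237948]
13.6333
```

```bash
python3 - <<'E'
from h import *
xy=[.437,.237]
go([*xy,.2],R.from_euler('z',.427))
o,im=locate_piece(xy,.055); [print(x) for x in o]
a=o[0]; b=o[1]; c=(a[0]+b[0])/2; yaw=b[1]
ok=abs(a[2]-30)<3 and abs(b[2]-68)<3 and abs(b[3]-24)<2 and np.hypot(*(a[0]-b[0]))<.002 and abs(a[1]-b[1])<.08
print(ok,c,yaw)
if ok:
    pick(c,yaw)
    go([.45,.05,.25],R.from_euler('z',.1)); go(tcp(-.0672,.09),RC); robot.movel(list(tcp(-.0672,.034)))
    robot.dwell(.3)
    im=imaging.get_image("wrist"); save(im,"w4"); np.savez("w4.npz",p=cloud(im),rgb=im["pixels"])
print(robot.read_clock(),robot.read_qpos(),robot.read_wrist_force())
E
```

```text
(array([0., 0.]), np.float64(0.0), 0.0, 0.0, np.float64(nan), 0)
(array([0.42324005, 0.22187392]), np.float64(-1.1183331472051634), 23.946815490722656, 11.864179611206055, np.float64(0.0276534416758688), 314)
False [0.21162003 0.11093696] -1.1183331472051634
14.8083 [ 2.30897598e-01 -2.17242504e-01 -3.09181341e-01  1.47835560e+00
 -3.24568846e-04 -1.94115454e-01] [ 0.2383404  -0.63690681 -0.31271507]
  return _methods._mean(a, axis=axis, dtype=dtype,
  ret = ret.dtype.type(ret / rcount)
```

```bash
python3 - <<'E'
from h import *
im=imaging.get_image("wrist"); save(im,"w5"); p=cloud(im); c=im["pixels"].astype(int)
print(nets.find_in("wrist","thin_piece")[:3],robot.read_tool_pos())
ok=(p[...,2]>.05)&(p[...,2]<.07)&(np.hypot(p[...,0]-.44,p[...,1]-.237)<.09); print(ok.sum(),p[ok].mean(0) if ok.any() else 0, c[ok].mean(0))
E
```

```text
[{'rect': [298.1, 149.3, 322.3, 166.0], 'score': 0.71}] [0.43759594 0.23587376 0.20034196]
246 [0.47182249 0.15597789 0.06115   ] [39.62601626 37.99186992 37.40243902]
```

View pics/w5.png

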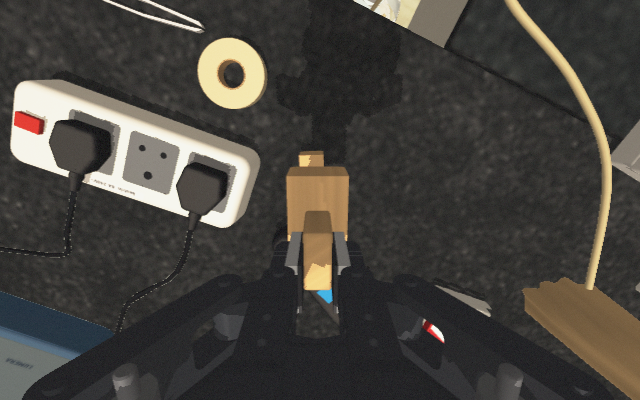

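The picture shows the thick piece still in the jaws, at (318,200): an opening of 0.15 doesn't release a 14 mm block. I'll take it back, check the gap, re-insert it and open wider.

```bash
cat > chk.py <<'E'
from h import *
def check(n):
    im=imaging.get_image("wrist"); save(im,n); p=cloud(im); c=im["pixels"].astype(int)
    L=RC.inv().apply(p.reshape(-1,3)-C0).reshape(p.shape)
    m=np.zeros(L.shape[:2],bool); m[100:300,50:600]=1
    wood=(c[...,0]-c[...,2]>40)&m
    near=m&(L[...,0]>-.03)&(L[...,0]<.08)&(abs(L[...,1])<.1)
    for z,nm in ((.0905,"held body"),(.0578,"seated body")):
        q=L[wood&near&(abs(L[...,2]-z)<.0035)]
        if len(q)>200: print(nm,len(q),np.median(q[:,2]).round(4),cv2.minAreaRect((q[:,:2]*1000).astype(np.float32)),q.min(0).round(4),q.max(0).round(4))
    white=near&~wood&(c.min(-1)>150)&(abs(L[...,2]-.054)<.003)
    for x in (0.,.01,.03,.05):
        s=near&(abs(L[...,0]-x)<.002); f=L[s&(abs(L[...,2]-.0298)<.003)][:,1]; w=L[white&s][:,1]; t=L[s&~wood&(abs(L[...,2]-.0545)<.004)][:,1]
        w=w[abs(w)<.07]
        print(x,"floor-",(f[f<0].min().round(4),f[f<0].max().round(4)) if (f<0).any() else None,"floor+",(f[f>0].min().round(4),f[f>0].max().round(4)) if (f>0).any() else None,"white",(w.min().round(4),w.max().round(4)) if len(w) else None)
E
python3 - <<'E'
from chk import *
robot.movel([.44,.15,.25],rate=.4)
go([.45,.0,.25],R.from_euler('z',.1)); go(tcp(.0624,.07),RC); robot.movel(list(tcp(.0624,.034)))
robot.dwell(.2); f0=np.array(robot.read_wrist_force()); np.save("f0.npy",f0)
check("w6"); print(robot.read_clock(),f0)
E
```

```text
held body 2970 0.0906 ((13.55450439453125, 62.149383544921875), (38.496707916259766, 34.04906463623047), 0.1761249154806137) [-0.0057  0.0451  0.087 ] [0.0328 0.0792 0.094 ]
0.0 floor- (np.float64(-0.082), np.float64(-0.0686)) floor+ (np.float64(0.0448), np.float64(0.0802)) white (np.float64(-0.055), np.float64(0.042))
0.01 floor- (np.float64(-0.0819), np.float64(-0.0688)) floor+ None white (np.float64(-0.0552), np.float64(0.0405))
0.03 floor- (np.float64(-0.0816), np.float64(-0.0683)) floor+ None white (np.float64(-0.0545), np.float64(0.0405))
0.05 floor- (np.float64(-0.0818), np.float64(-0.0685)) floor+ None white (np.float64(-0.0546), np.float64(0.0408))
17.4 [-0.24896902  0.39673375 -2.19902422]
```

```bash
python3 - <<'E'
from chk import *
x,y,d,f=insert(.0625,XC,fmax=8)
f0=np.load("f0.npy")
y=min(y,.0625)
while y<.0645:
    y+=.0007; robot.movel(list(tcp(y,d+.0005,x)),rate=.05); f=fl(f0); print(round(y,4),f.round(1))
    if f[1]<-6: break
robot.grip(.35)
print(robot.read_grip_width(),robot.read_gripper_force(),fl(f0))
up=np.array(robot.read_tool_pos())+RC.apply([0,0,.05]); robot.movel(list(up),rate=.25)
robot.reach(list(C0+RC.apply([XC,-.02,.2])),go(C0+RC.apply([XC,-.02,.2]),RC,False))
check("w7"); print(robot.read_clock())
E
```

```text
1.0 62.5 27.8 -6.2 1.9 18.8
0.0632 [0.9 0.2 9.5]
0.0639 [ 0.2 -3.2  8.6]
0.0646 [ 0.6 -5.7  7.8]
0.3521399798428327 0.0 [ 1.20872718 -0.58465911  2.17285409]
held body 659 0.0916 ((26.907623291015625, 62.83303451538086), (29.651037216186523, 14.241451263427734), 0.30929434299468994) [0.0121 0.0557 0.0871] [0.0417 0.07   0.0937]
seated body 1841 0.0578 ((27.362855911254883, 64.6119155883789), (68.68077850341797, 37.84812927246094), 0.13135845959186554) [-0.007   0.0456  0.0543] [0.0617 0.0836 0.0613]
0.0 floor- (np.float64(-0.0812), np.float64(-0.0585)) floor+ None white (np.float64(-0.055), np.float64(0.0443))
0.01 floor- (np.float64(-0.0808), np.float64(-0.0581)) floor+ None white (np.float64(-0.0544), np.float64(0.0443))
0.03 floor- (np.float64(-0.0809), np.float64(-0.0587)) floor+ None white (np.float64(-0.0552), np.float64(0.0435))
0.05 floor- (np.float64(-0.0811), np.float64(-0.0584)) floor+ None white (np.float64(-0.0549), np.float64(0.0442))
23.6083
```

View pics/w7.png

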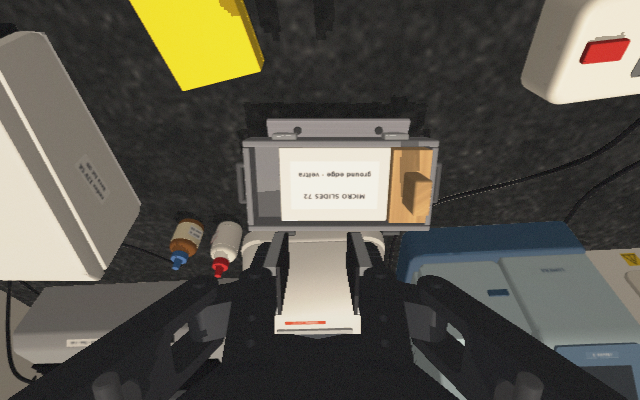

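The thick piece is seated flat at (410,187), and the gap left on the −y side at (267,185) is about 25.7 mm. Now the thin piece.

```bash
python3 - <<'E'
from chk import *
go([.45,.0,.25],R.from_euler('z',.1))
xy=[.440,.237]
go([*xy,.2],R.from_euler('z',.427))
o,im=locate_piece(xy,.055); [print(x) for x in o]
a=o[0]; b=o[1]; c=(a[0]+b[0])/2; yaw=(a[1]+b[1])/2
ok=abs(a[2]-30)<3 and abs(b[2]-68)<3.5 and abs(b[3]-24)<2.5 and np.hypot(*(a[0]-b[0]))<.003 and abs(a[1]-b[1])<.1
print(ok,c,yaw)
if ok:
    pick(c,yaw)
    go([.45,.0,.27],R.from_euler('z',.1)); go(tcp(-.0678,.09),RC); robot.movel(list(tcp(-.0678,.034)))
    robot.dwell(.2); f0=np.array(robot.read_wrist_force()); np.save("f0.npy",f0)
    check("w8")
print(robot.read_clock(),robot.read_qpos(),robot.read_wrist_force())
E
```

```text
(array([0.44836569, 0.23437619]), np.float64(0.4576069753666804), 30.16184425354004, 13.973272323608398, np.float64(0.06162766660458739), 505)
(array([0.44848346, 0.23441606]), np.float64(0.45968500667575557), 68.38043212890625, 24.013324737548828, np.float64(0.02784249671516898), 1002)
True [0.44842458 0.23439613] 0.45864599102121795
width 12.47014775151022 F 59.14604187011719
held body 3340 0.091 ((17.02898406982422, -5.032989501953125), (153.76055908203125, 35.66911315917969), 83.97300720214844) [-0.0064 -0.0801  0.087 ] [0.0415 0.0704 0.094 ]
seated body 3543 0.0577 ((27.061870574951172, -0.50982666015625), (164.58238220214844, 69.03237915039062), 89.76473999023438) [-0.0072 -0.0828  0.0543] [0.0618 0.0819 0.0612]
0.0 floor- (np.float64(-0.0806), np.float64(-0.0553)) floor+ None white (np.float64(-0.0541), np.float64(0.0447))
0.01 floor- None floor+ None white (np.float64(-0.0525), np.float64(0.0443))
0.03 floor- None floor+ None white (np.float64(-0.0528), np.float64(0.0448))
0.05 floor- None floor+ None white (np.float64(-0.0488), np.float64(0.0441))
30.6417 [-0.82436872 -0.34835316 -0.628993    0.91405188  0.32181767 -0.67777144] [-0.03791738 -0.2733726  -1.1126111 ]
```

```bash
python3 - <<'E'
from chk import *
x,y,d,f=insert(-.0677,XC,fmax=8)
print(x,y,d,f)
if d<.004:
    robot.movel(list(tcp(y,d+.0005,x)),rate=.05)
    robot.grip(.35)
    up=np.array(robot.read_tool_pos())+RC.apply([0,0,.05]); robot.movel(list(up),rate=.25)
    robot.reach(list(C0+RC.apply([XC,0,.2])),go(C0+RC.apply([XC,0,.2]),RC,False))
    check("w9")
print(robot.read_clock(),robot.read_grip_width())
E
```

```text
2.0 -67.7 27.8 -2.3 1.1 6.5
1.0 -67.7 27.8 -9.3 4.7 25.2
0.027299999999999998 -0.0673 0.0009999999999999861 [-9.28716765  4.69223579 25.21875852]
held body 1330 0.0916 ((26.621919631958008, -1.9935531616210938), (144.08267211914062, 30.311687469482422), 89.61878204345703) [ 0.011  -0.0741  0.087 ] [0.0418 0.07   0.0938]
seated body 2995 0.0578 ((26.74518585205078, -2.1870193481445312), (166.56149291992188, 68.47661590576172), 89.75533294677734) [-0.0077 -0.0856  0.0543] [0.0613 0.081  0.0613]
0.0 floor- None floor+ None white (np.float64(-0.0548), np.float64(0.044))
0.01 floor- None floor+ None white (np.float64(-0.0542), np.float64(0.0444))
0.03 floor- None floor+ None white (np.float64(-0.0544), np.float64(0.0445))
0.05 floor- None floor+ None white (np.float64(-0.0546), np.float64(0.0444))
36.3083 0.3530588555455756
```

View pics/w9.png

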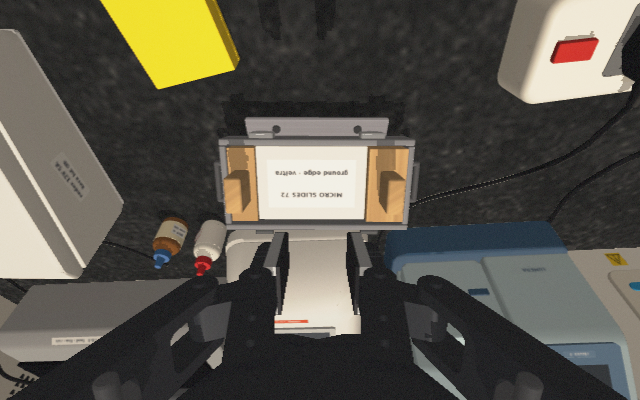

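The thin piece at (240,185), slide box at (311,183) and thick piece at (388,187) stand in one row. Both body tops and the box top are at seated height, and the gripper is clear.

```bash
python3 -c "
from h import *
print(sign_off(), robot.read_clock())"
```

```text
the job is handed in; nothing more can be done
the job is handed in; nothing more can be done
```

The job is handed in: both blocking pieces stand upright at the two ends of the slide box, all three flat in one row by the last depth check, with about 36 s of the 51 s used; the thick piece was carried off once by mistake (jaws not opened enough) and put back.

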